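# Trace the joint of a plaster mould with the stylus

### The arm

A 6-joint arm with a two-finger parallel gripper is mounted at the origin on the work surface. World frame = base frame: x ahead of the robot, y to its left, z up, the work surface at z = 0. Lengths are in mm, angles in rad, forces in N, time in s.
With the tool pointing down it reaches from about 275 to 725 mm from the base axis. Payload 5.6 kg.
Tool frame: the origin (TCP) lies at the very end of the fingers, on their centre line; the grasp point (between the pads) lies 19 mm behind it (grip_depth is the z of the grasp point in the tool frame, in mm); z points along the fingers, y is the line along which they close (so a half turn about z gives the same grasp; the last joint's range is limited). The gripper opens to 85 mm and grips with 20 to 120 N. Pads are 22 mm wide; open, the fingers measure 114 mm over their backs; the gripper's body (76 mm by 85 mm) begins 54 mm behind the grasp point. The pads swing forward as they close: fully open they stand 13 mm farther back than shut.
Start: joints at [0.285, 0.255, 0.108, 0, -1.424, -0.285], TCP at [549.993, 0.025, 208.883] pointing down, gripper open.
Joint ranges: [-2.95, 2.95], [-1.21, 1.97], [-1.09, 1.5], [-2.87, 1.71], [-2.94, -0.07], [-3.05, 3.05]. Speed limits (rad/s): [2.57, 2.57, 3.14, 3.14, 3.14, 3.14].

### API

Orientations are given as a 3x3 rotation matrix whose columns are the frame's x, y, z axes.
In Python, from rig import * gives the robot as it stands.
- The arm moves only by the tool apply_moves, never from a script. Its argument "plan" is a list of rows, each an object with "delta_pos": the shift along the tool's x, y, z each as a share of 0.25 m, from -1 to 1, a list of three; "rotation": the turn, a rotation vector about the tool's x, y, z each as a share of 30 degrees, from -1 to 1, a list of three. In form: [{"delta_pos": [dx, dy, dz], "rotation": [wx, wy, wz]}, ...]. A call has 1 to 20 rows; each row is the pose to reach, as a shift and turn from the pose commanded when the call began, along the tool's axes at that moment; what a row does not reach only later rows make up. A row lasts 1/8 s, in which the tool goes at most 62.5 mm and 10.7 degrees, less where a joint would pass 70% of its speed; a pose out of reach is approached as far as the arm can. A call with a number of a shift or a turn outside -1 to 1 is refused whole. A call with a gripper value outside its range is refused whole. "gripper" is the gripper command: -1 is fully open, 1 is shut, values between are in proportion, set as the call begins (left out, the last holds). The fingers move at their own pace and stop on an object; "squeeze" is the grip in N (left out, the last holds). Time passes only in rows, so rows that repeat a pose let the fingers close. It gives the time, the measured TCP pose, the force, the opening and the grip force at its end, in the units of the state.
- state(): the state, without advancing time (a new reading comes with each control period).
- camera(name): name is "scene" or "side" or "wrist"; returns (picture, depth): 420x560x3 uint8, red, green, blue; 420x560 float32, mm along the optical axis (not along the pixel's ray), 0 where there is no reading.
- camera_params(name): a dict with "camera_matrix" (3x3 intrinsics, pixels), "k1" (the pictures are not rectified: a ray, as slopes to the right and down, at radius r is drawn at 1 + k1 r^2 times it, then the intrinsics apply), "R" (3x3) and "t" (3): a world point X has camera coordinates R X + t. Camera axes: x right, y down, z forward; pixel columns grow to the right and rows downward; lengths in mm; the calibration is good to about 2 mm. A picture is of the moment at which its call begins: read the wrist's pose just before it. camera_params takes no time and is no camera call; for the wrist camera it gives the pose at the moment of the call.
- hand_in(): hands the job in; it is judged then, once.
The state is a dict: "clock": time; "qpos": joint angles; "qd": joint speeds; "joint_torque": joint torques, N m; "ee_pos": TCP position; "orientation": TCP orientation; "force": force on the tool from outside, world axes, zero at the start; "wrist_torque": the same for the moment, N m; "gripper_width": opening from 0.0 (shut) to 1.0 (fully open); "grip_force": force on a finger pad.
Only numpy, scipy, OpenCV 4.12 (cv2) and the standard library are available. Lean on these libraries where they do the work, as an engineer would, in place of code of your own. Each camera call takes 0.05 s, during which the arm holds its last target. There are 200 camera calls.

### The job

Take the square-handled stylus out of its stand, lower its tip into the joint groove of the two-part plaster mould at the end with the two steel pins, and draw it slowly (about 3 cm a second) along to the other end. Keep the tip down in the groove all the way, lift it out only at the ends, and otherwise carry it well clear above the mould. Then put the stylus back upright in its own stand, fully home, and let go; leave the brush, the study model and the jar alone.

Things in the scene. Friction and masses are not known exactly. Their poses are not given: they have to be found in the camera images.
- stylus: Loose upright stylus, 114 mm long, 60 g; origin at the very tip (its lower end), z up along it. Steel shank 6 mm thick to 50 mm, round guard disc 32 mm wide from 50 to 54 mm, grey square handle 16 x 16 mm (flats along its x and y) from 54 to 114 mm. It starts in its stand, disc resting on the stand's top, tip hidden in the hole.
- stylus_grip (a point): Centre of the stylus's square handle, 84 mm above its tip, same axes as the stylus: the place to grip.
- stand: The stylus's stand: fixed black block 60 x 60 mm, 58 mm high, with a square hole 20 x 20 mm down its middle. Origin at the centre of its underside, z up. With the stylus fully home the disc lies on the top and the tip is 8 mm above the origin. A second stand just like it holds the brush.
- mould: Fixed plaster mould, 150 (x) x 80 (y) x 40 mm high; origin at the centre of its underside. The joint groove runs straight along x at y = 0, full length, ends open: 24 mm wide at the top, 8 mm at its flat floor at z = 30 mm. Two steel pins 14 mm wide, 12 mm high stand on top at x = -60, y = +/-28 mm: the start end. Trace from about x = -60 to +60 mm.
- brush: Bystander: small round-handled brush, 122 mm long, standing bristles up in the second black stand; origin at its lower end.
- model: Bystander: loose one-piece plaster study model 140 x 80 mm, 34 mm high, without a groove, with an arch of small teeth 12 mm high; origin at the centre of its underside.
- jar: Bystander: small amber jar with a black cap, 40 mm in diameter, 42 mm high; origin at the centre of its underside.
There are look-alikes about, which are no part of the job. Leave any yellow look-alike of the stand alone. What is shaped like the stylus but green is not meant.

How it is judged:
By the outcome, as a careful person would: the job done as asked, in the order asked, and still so for the second after the job is handed in, with the robot touching nothing.
It also fails if it takes over 58 s, if anything falls off the work surface, if the arm or the gripper's body presses on something with over 40 N, if the wrist force passes 120 N, or if a joint passes its speed limit or range.

## Working session

There is one attempt and no reset: what is moved stays moved. The work goes in short steps, Python scripts to look and compute and a tool call to move; the robot and the scene stay as the last step left them, time stands still between calls to the robot, and variables do not carry over. Pictures are saved under pics/ and viewed, at most 10 in all, crops included, and the job is handed in when it is done.

Besides the shell and the picture viewer there is one more tool, called as name(argument=value, ...), one argument or row to a line, values as JSON. apply_moves: Moves the arm, as the interface text tells. Its arguments: {"type":"object","properties":{"plan":{"type":"array","items":{"type":"object","properties":{"delta_pos":{"type":"array","items":{"type":"number","minimum":-1,"maximum":1}},"rotation":{"type":"array","items":{"type":"number","minimum":-1,"maximum":1}}}}},"gripper":{"type":"number"},"squeeze":{"type":"number"}},"required":["plan"]}

```bash
mkdir -p pics; cat > h.py <<'E'
import numpy as np, cv2
from rig import *
def grab(n,tag):
    p=camera_params(n); im,d=camera(n)
    np.savez(f'pics/{tag}.npz',im=im,d=d,K=p["camera_matrix"],k1=p["k1"],R=p["R"],t=p["t"])
    cv2.imwrite(f'pics/{tag}.png',im[:,:,::-1]); return load(tag)
def load(tag): return dict(np.load(f'pics/{tag}.npz'))
def rays(c,uv):
    K=np.array(c['K']);k=float(c['k1']);D=np.array([k,0,0,0,0.])
    n=cv2.undistortPoints(np.array(uv,float).reshape(-1,1,2),K,D).reshape(-1,2)
    return np.c_[n,np.ones(len(n))]
def onplane(c,uv,z):
    r=rays(c,uv)@c['R']; o=-c['R'].T@c['t']
    return o+r*((z-o[2])/r[:,2])[:,None]
def cloud(c):
    h,w=c['d'].shape; v,u=np.mgrid[:h,:w]
    r=rays(c,np.c_[u.ravel(),v.ravel()])*c['d'].ravel()[:,None]
    return ((r-c['t'])@c['R']).reshape(h,w,3)
E
python3 - <<'E'
from h import *
for n in ("scene","side","wrist"):
    c=grab(n,n+"0"); print(n,-c['R'].T@c['t'],c['R'].round(2).tolist(),c['K'].tolist(),c['k1'])
print(state())
a=[cv2.imread(f'pics/{n}0.png') for n in("scene","side")]
E
```

```text
scene [ 639.40641301 -322.39548538  606.32572388] [[0.89, 0.46, -0.01], [0.38, -0.73, -0.58], [-0.27, 0.51, -0.82]] [[409.971286616045, 0.0, 279.37342882854193], [0.0, 409.971286616045, 213.94705084413437], [0.0, 0.0, 1.0]] 0.03178423854980564
side [ 291.16245832 -636.7448897   514.03681965] [[0.96, -0.29, -0.02], [-0.17, -0.5, -0.85], [0.23, 0.82, -0.52]] [[407.2702840844717, 0.0, 280.23067735674783], [0.0, 407.2702840844717, 204.36160508074414], [0.0, 0.0, 1.0]] -0.0608796085689833
wrist [550.15355223 -82.28575295 373.02668805] [[-1.0, -0.0, 0.0], [-0.0, 0.95, 0.32], [-0.0, 0.32, -0.95]] [[346.12132010898057, 0.0, 275.1171075969549], [0.0, 346.12132010898057, 206.5112939235847], [0.0, 0.0, 1.0]] 0.0026719291081112287
{'clock': 0.15, 'qpos': array([ 2.84612789e-01,  2.55593765e-01,  1.07307485e-01, -3.17054786e-04,
       -1.42384226e+00, -2.84638056e-01]), 'qd': array([ 0.00101114, -0.00079868,  0.00222597,  0.00243498, -0.0008071 ,
       -0.00021843]), 'joint_torque': array([-1.13390255e-03, -3.86942518e+01,  2.38082260e+01,  5.36670327e+00,
       -4.55894769e-03,  1.90294440e-05]), 'ee_pos': array([5.49622742e+02, 4.88494138e-02, 2.08220577e+02]), 'orientation': array([[-7.18503269e-05, -9.99999064e-01, -1.36667216e-03],
       [-9.99999995e-01,  7.19502201e-05, -7.30432254e-05],
       [ 7.31414893e-05,  1.36666690e-03, -9.99999063e-01]]), 'force': array([ 0.09192535,  0.55522897, -0.55285103]), 'wrist_torque': array([-0.00514536,  0.00626847, -0.03083751]), 'grip_force': 0.0, 'gripper_width': 0.9995884811592477}
```

View pics/scene0.png

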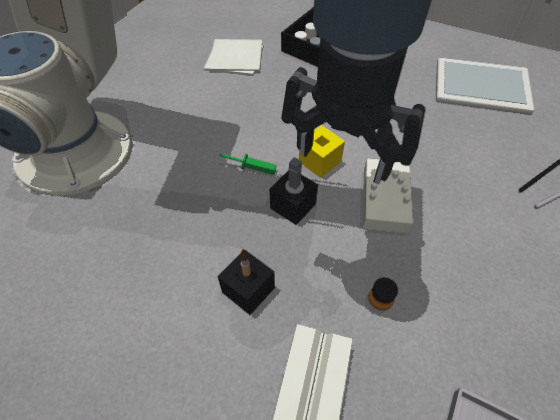

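View pics/side0.png

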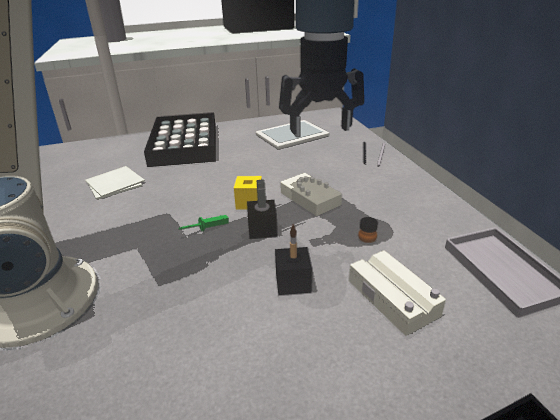

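The scene view shows the stylus in its black stand at (294,190), with the yellow look-alike at (322,150). The brush stand is at (247,280) and the mould is cut off at (315,375). The side view shows the whole mould at (397,290), with pins at (409,307) and (434,294), and the stylus stand at (262,218). Next I'll measure with the depth.

```bash
python3 - <<'E'
from h import *
def rect(P,name):
    r=cv2.minAreaRect(P[:,:2].astype(np.float32)); print(name,len(P),np.round(r[0],1),np.round(r[1],1),round(r[2],1),'z',np.median(P[:,2]).round(1)); 
for n,st,mo,mz in(("scene",(294,190),(315,375),0),("side",(262,210),(397,290),0)):
    c=load(n+"0");X=cloud(c);im=c['im'].astype(int);v,u=np.mgrid[:420,:560]
    dark=(im.max(2)<60)&(X[...,2]>52)&(X[...,2]<64)&(abs(u-st[0])<40)&(abs(v-st[1])<45)
    P=X[dark];rect(P,n+' stand top')
    hd=(X[...,2]>72)&(X[...,2]<135)&(abs(u-st[0])<14)&(v>st[1]-40)&(v<st[1]+15)
    P=X[hd&(X[...,1]<P[:,1].max()+10)]
    if len(P):print(' handle',P[:,:2].mean(0),np.percentile(P,[2,98],axis=0).round(1).tolist())
    m=(abs(u-mo[0])<70)&(abs(v-mo[1])<60)
    t=m&(X[...,2]>37)&(X[...,2]<43)&(im.min(2)>100); rect(X[t],n+' mould top')
    t=m&(X[...,2]>46)&(X[...,2]<58);Q=X[t]
    if len(Q):print(' pins',Q.shape,Q[np.argsort(Q[:,1])][::max(1,len(Q)//8)].round(1).tolist())
    t=m&(X[...,2]>27)&(X[...,2]<32.0)&(im.min(2)>80);Q=X[t];print(' floor',len(Q),Q.mean(0))
E
```

```text
scene stand top 681 [451.1  81.6] [60.5 60.2] 78.8 z 57.4
 handle [453.89557084  77.49306518] [[444.7, 72.7, 73.3], [460.5, 88.0, 122.4]]
scene mould top 3963 [ 612.8 -180.4] [ 79.5 125.5] 12.4 z 39.0
 floor 880 [ 612.44205004 -178.51110269   29.60852094]
side stand top 456 [450.2   6.9] [ 67.2 216.1] 0.4 z 56.9
 handle [450.48789034  73.20323864] [[443.2, 68.9, 74.5], [458.7, 83.6, 121.2]]
side mould top 2025 [ 614.7 -193.9] [ 82.9 152.7] 13.2 z 39.1
 pins (121, 3) [[597.8, -265.4, 47.4], [594.1, -263.2, 46.4], [598.4, -260.6, 51.1], [604.0, -257.4, 50.6], [652.1, -253.3, 50.9], [649.1, -250.6, 47.2], [646.5, -248.6, 48.4], [652.1, -245.2, 50.1], [658.4, -239.0, 49.2]]
 floor 636 [ 608.83711461 -205.68085386   29.72840136]
```

View pics/wrist0.png

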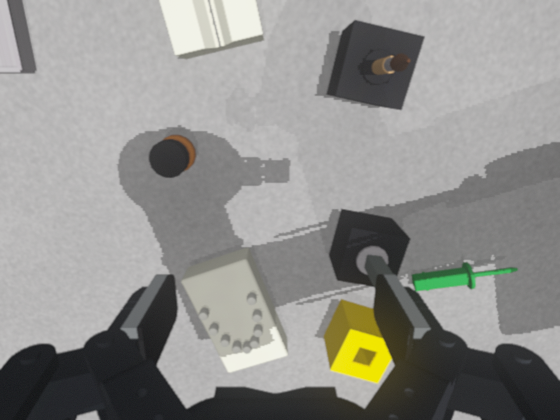

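```bash
python3 - <<'E'
from h import *
c=load("wrist0");X=cloud(c);im=c['im'].astype(int)
near=np.hypot(X[...,0]-451,X[...,1]-80)<50
def rect(P,n):
    r=cv2.minAreaRect(P[:,:2].astype(np.float32)); print(n,len(P),np.round(r[0],1),np.round(r[1],1),round(r[2],1),'z',np.median(P[:,2]).round(1))
for n,a,b in(("stand",54,60),("disc",60.2,65),("handle",75,112),("htop",117,126)):
    rect(X[near&(X[...,2]>a)&(X[...,2]<b)],n)
E
```

```text
stand 2149 [450.4  81.5] [61.  60.9] 78.9 z 57.7
disc 358 [453.3  78.7] [31.1 26. ] 31.8 z 61.8
handle 351 [455.3  76.9] [20.8 11.2] 38.9 z 89.2
htop 0 [0. 0.] [0. 0.] 0.0 z nan
  return _methods._mean(a, axis=axis, dtype=dtype,
  ret = ret.dtype.type(ret / rcount)
```

The wrist view shows the stylus stand at (370,247), with the handle hidden behind the right fingertip. The mould is at the top (210,20) and the brush stand at (377,65). I'll move so the handle sits between the fingers.

apply_moves(
  plan=[
    {"delta_pos": [-0.08,0.13,-0.03],"rotation": [0,0,0]},
    {"delta_pos": [-0.16,0.27,-0.06],"rotation": [0,0,0]},
    {"delta_pos": [-0.24,0.396,-0.08],"rotation": [0,0,0]},
    {"delta_pos": [-0.24,0.396,-0.08],"rotation": [0,0,0]},
    {"delta_pos": [-0.24,0.396,-0.08],"rotation": [0,0,0]},
  ],
)

```text
clock: 0.78
ee_pos: [451.0, 60.0, 228.8]
orientation: [[0.0, -1.0, -0.0], [-1.0, -0.0, -0.0], [0.0, 0.0, -1.0]]
force: [0.6, 0.1, 0.1]
gripper_width: 0.999
grip_force: 0.0
```

```bash
python3 - <<'E'
from h import *
s=state();print(s['clock'],s['ee_pos'],np.abs(s['qd']).max());c=grab("wrist","wrist1");X=cloud(c)
near=np.hypot(X[...,0]-451,X[...,1]-80)<45
def rect(m,n,z):
    P=X[m]
    if len(P)<5: print(n,len(P));return
    r=cv2.minAreaRect(P[:,:2].astype(np.float32)); print(n,len(P),np.round(r[0],1),np.round(r[1],1),round(r[2],1),'z',np.median(P[:,2]).round(1))
    uv=np.argwhere(m)[:,::-1]; print('  px',uv.min(0),uv.max(0)); Q=onplane(c,uv,z);r=cv2.minAreaRect(Q[:,:2].astype(np.float32));print('  plane',np.round(r[0],1),np.round(r[1],1),round(r[2],1))
for n,a,b,z in(("stand",54,60,58),("disc",60.2,65,62),("handle",75,116,122),("htop",118.5,127,122)):
    rect(near&(X[...,2]>a)&(X[...,2]<b),n,z)
im=cv2.imread('pics/wrist1.png');cv2.imwrite('pics/w1c.png',cv2.resize(im[110:330,150:400],None,fx=2.6,fy=2.6,interpolation=cv2.INTER_CUBIC))
E
```

```text
0.775 [451.03821343  60.02810273 228.75208258] 0.01995383059812085
stand 2388 [450.4  81.4] [60.4 60.1] 79.0 z 57.8
  px [243 163] [311 229]
  plane [450.3  80.9] [60.9 59.9] 79.0
disc 377 [454.6  76.8] [30.9 39.4] 33.4 z 61.8
  px [259 169] [290 209]
  plane [454.5  76.6] [30.8 39.8] 33.2
handle 247 [453.3  75.1] [18.9  9.7] 22.2 z 97.5
  px [265 194] [284 217]
  plane [451.4  69.6] [20.8 15.2] 84.2
htop 339 [451.9  80.9] [16.1 16. ] 83.4 z 121.6
  px [265 209] [284 227]
  plane [451.9  80.1] [16.1 15.9] 89.5
```

View pics/w1c.png

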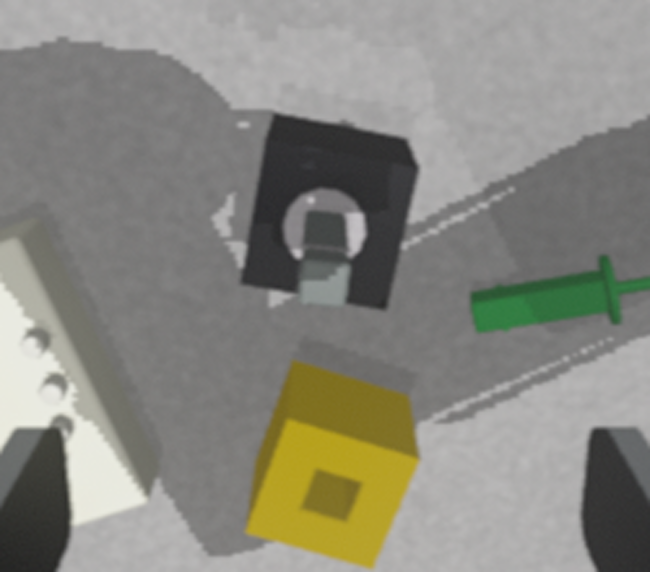

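The crop shows the handle top centred near (325,284). It is turned about -5°, the stand about -11°. The handle is at (452, 80.6), so I'm going down to grip it.

apply_moves(
  plan=[
    {"delta_pos": [-0.082,-0.004,0.05],"rotation": [0,0,0.167]},
    {"delta_pos": [-0.082,-0.004,0.15],"rotation": [0,0,0.167]},
    {"delta_pos": [-0.082,-0.004,0.25],"rotation": [0,0,0.167]},
    {"delta_pos": [-0.082,-0.004,0.35],"rotation": [0,0,0.167]},
    {"delta_pos": [-0.082,-0.004,0.45],"rotation": [0,0,0.167]},
    {"delta_pos": [-0.082,-0.004,0.55],"rotation": [0,0,0.167]},
    {"delta_pos": [-0.082,-0.004,0.6],"rotation": [0,0,0.167]},
    {"delta_pos": [-0.082,-0.004,0.624],"rotation": [0,0,0.167]},
    {"delta_pos": [-0.082,-0.004,0.624],"rotation": [0,0,0.167]},
  ],
  gripper=-0.2,
)

```text
clock: 1.95
ee_pos: [452.3, 80.4, 73.0]
orientation: [[-0.087, -0.996, 0.0], [-0.996, 0.087, -0.0], [0.0, -0.0, -1.0]]
force: [0.1, -0.8, -0.3]
gripper_width: 0.604
grip_force: 0.0
```

apply_moves(
  plan=[
    {"delta_pos": [0,0,0]},
    {"delta_pos": [0,0,0]},
    {"delta_pos": [0,0,0]},
    {"delta_pos": [0,0,0]},
    {"delta_pos": [0,0,0]},
    {"delta_pos": [0,0,0]},
    {"delta_pos": [0,0,0]},
    {"delta_pos": [0,0,0]},
  ],
  gripper=1,
  squeeze=60,
)

```text
$.plan[0]: bad value
```

apply_moves(
  plan=[
    {"delta_pos": [0,0,0],"rotation": [0,0,0]},
    {"delta_pos": [0,0,0],"rotation": [0,0,0]},
    {"delta_pos": [0,0,0],"rotation": [0,0,0]},
    {"delta_pos": [0,0,0],"rotation": [0,0,0]},
    {"delta_pos": [0,0,0],"rotation": [0,0,0]},
    {"delta_pos": [0,0,0],"rotation": [0,0,0]},
    {"delta_pos": [0,0,0],"rotation": [0,0,0]},
    {"delta_pos": [0,0,0],"rotation": [0,0,0]},
  ],
  gripper=1,
  squeeze=60,
)

```text
clock: 2.95
ee_pos: [452.6, 80.8, 73.6]
orientation: [[-0.087, -0.996, 0.001], [-0.996, 0.087, 0.0], [-0.001, -0.001, -1.0]]
force: [-1.5, 0.2, 6.4]
gripper_width: 0.175
grip_force: 59.0
```

apply_moves(
  plan=[
    {"delta_pos": [0,0,-0.02],"rotation": [0,0,0]},
    {"delta_pos": [0,0,-0.06],"rotation": [0,0,0]},
    {"delta_pos": [0,0,-0.12],"rotation": [0,0,0]},
    {"delta_pos": [0,0,-0.18],"rotation": [0,0,0]},
    {"delta_pos": [0,0,-0.24],"rotation": [0,0,0]},
    {"delta_pos": [0,0,-0.32],"rotation": [0,0,0]},
    {"delta_pos": [0,0,-0.4],"rotation": [0,0,0]},
    {"delta_pos": [0,0,-0.48],"rotation": [0,0,0]},
    {"delta_pos": [0,0,-0.54],"rotation": [0,0,0]},
    {"delta_pos": [0,0,-0.56],"rotation": [0,0,0]},
    {"delta_pos": [0,0,-0.56],"rotation": [0,0,0]},
  ],
)

```text
clock: 4.32
ee_pos: [451.8, 80.5, 212.8]
orientation: [[-0.087, -0.996, -0.0], [-0.996, 0.087, 0.0], [-0.0, 0.0, -1.0]]
force: [0.1, -0.1, -0.8]
gripper_width: 0.167
grip_force: 58.5
```

```bash
python3 - <<'E'
from h import *
s=state();print(s['ee_pos'],s['grip_force'],s['force'])
c=grab("side","side1");grab("scene","scene1");grab("wrist","wrist2")
X=cloud(c)
# hand frame: points of stylus below the hand
for n in("side","scene"):
    c=load(n+"1");X=cloud(c)
    for a,b in((140,150),(150,165),(165,180),(180,196),(203,211),(215,225)):
        m=(np.hypot(X[...,0]-452,X[...,1]-81)<30)&(X[...,2]>a)&(X[...,2]<b)
        if m.sum(): print(n,a,b,m.sum(),np.median(X[m],0).round(1),X[m][:,2].min().round(1), np.argwhere(m).mean(0).round())
# mould far part visible from wrist0/2?
E
python3 - <<'E'
import cv2,numpy as np
a=cv2.imread('pics/side1.png')[60:320,150:480];b=cv2.imread('pics/wrist2.png')
cv2.imwrite('pics/s1.png',np.hstack([cv2.resize(a,(420,330)),cv2.resize(b,(380,330))]))
E
```

```text
[451.84992925  80.54629357 212.81639862] 58.48973214626312 [ 0.05745554 -0.07382048 -0.77197892]
side 140 150 2 [451.   77.  149.1] 148.9 [169. 260.]
side 150 165 20 [450.6  76.9 158.4] 151.2 [165. 259.]
side 165 180 21 [451.2  77.9 173. ] 166.2 [158. 259.]
side 180 196 17 [450.4  77.7 186. ] 180.4 [152. 258.]
side 203 211 36 [450.7  71.8 206.9] 203.1 [143. 258.]
side 215 225 46 [450.7  72.3 220. ] 215.0 [137. 258.]
scene 140 150 2 [451.1  80.  148.1] 147.0 [150. 294.]
scene 150 165 26 [452.4  79.6 157.8] 150.7 [146. 295.]
scene 165 180 30 [452.6  79.7 172. ] 165.3 [138. 296.]
scene 180 196 11 [451.9  79.1 183.3] 180.1 [132. 294.]
scene 203 211 63 [455.1  74.  206.9] 203.2 [123. 296.]
scene 215 225 78 [454.9  73.8 219.9] 215.1 [116. 296.]
```

View pics/s1.png

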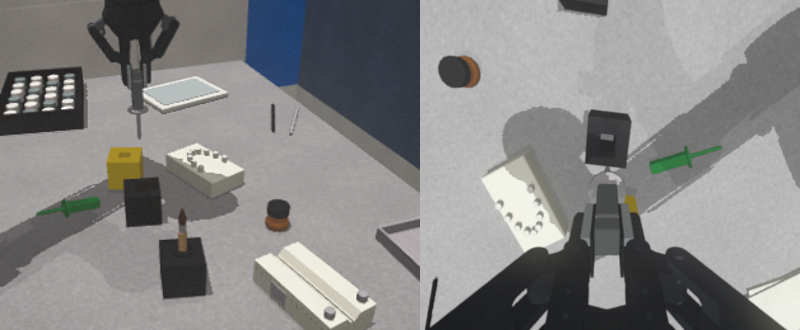

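The stylus is held upright on the tool axis, with its tip 65 mm below the TCP. The side part of the view shows the empty stand at (142,200), and the other objects are undisturbed. Now I'll carry it towards the mould for a close look.

apply_moves(
  plan=[
    {"delta_pos": [0.07,-0.066,-0.03],"rotation": [0,0,0]},
    {"delta_pos": [0.19,-0.18,-0.04],"rotation": [0,0,0]},
    {"delta_pos": [0.33,-0.31,-0.04],"rotation": [0,0,0]},
    {"delta_pos": [0.47,-0.44,-0.04],"rotation": [0,0,0]},
    {"delta_pos": [0.6,-0.56,-0.04],"rotation": [0,0,0]},
    {"delta_pos": [0.68,-0.63,-0.04],"rotation": [0,0,0]},
    {"delta_pos": [0.705,-0.656,-0.04],"rotation": [0,0,0]},
    {"delta_pos": [0.705,-0.656,-0.04],"rotation": [0,0,0]},
    {"delta_pos": [0.705,-0.656,-0.04],"rotation": [0,0,0]},
  ],
)

```text
clock: 5.6
ee_pos: [599.6, -108.5, 223.1]
orientation: [[-0.086, -0.996, 0.0], [-0.996, 0.086, 0.0], [-0.0, -0.0, -1.0]]
force: [0.9, 0.1, -0.8]
gripper_width: 0.18
grip_force: 58.6
```

```bash
cat > m.py <<'E'
from h import *
s=state();print(s['clock'],s['ee_pos'],s['qpos'].round(2))
def ana(tag):
    c=load(tag);X=cloud(c)
    c0=np.array([614.7,-193.9]);th=np.radians(103.0)
    near=(abs(X[...,0]-614)<75)&(abs(X[...,1]+194)<100)
    top=near&(X[...,2]>36.5)&(X[...,2]<43); P=X[top]
    r=cv2.minAreaRect(P[:,:2].astype(np.float32)); print(tag,'top',len(P),np.round(r[0],1),np.round(r[1],1),round(r[2],2),np.median(P[:,2]).round(1))
    f=near&(X[...,2]>28)&(X[...,2]<35); 
    e=np.array([np.cos(th),np.sin(th)]);n=np.array([-e[1],e[0]])
    Q=X[f]; a=(Q[:,:2]-c0)@e;b=(Q[:,:2]-c0)@n; k=(abs(b)<14)&(abs(a)<72); Q=Q[k]
    vx,vy,x0,y0=cv2.fitLine(Q[:,:2].astype(np.float32),cv2.DIST_HUBER,0,.01,.01).ravel(); print(' groove',len(Q),(x0,y0),np.degrees(np.arctan2(vy,vx)),np.percentile(Q[:,2],10).round(1))
    for s in range(-60,61,30):
        kk=abs(a[k]-s)<12
        if kk.sum()>5: print('   a',s,'b mid',((b[k][kk].min()+b[k][kk].max())/2).round(2),np.median(b[k][kk]).round(2),kk.sum())
    p=near&(X[...,2]>47)&(X[...,2]<56);R=X[p]
    if len(R)>10:
        for sg in(-1,1):
            T=R[((R[:,:2]-c0)@n)*sg>0]; T=T[T[:,2]>49.5]
            if len(T): print(' pin',len(T),((T.min(0)+T.max(0))/2).round(1))
E
python3 - <<'E'
from m import *
grab("wrist","wrist3");grab("scene","scene3")
for t in("wrist3","scene3","side1"): ana(t)
E
```

```text
5.6 [ 599.60149243 -108.52042988  223.08457458] [ 0.08  0.37  0.31 -0.   -1.51 -0.16]
wrist3 top 10100 [ 615.4 -192.3] [ 80.1 150. ] 12.49 39.8
 groove 2594 (np.float32(616.96387), np.float32(-198.35614)) -77.57169 29.4
   a -60 b mid -0.73 -0.6 510
   a -30 b mid -0.89 -0.96 458
   a 0 b mid -1.07 -1.2 428
   a 30 b mid -1.25 -1.62 400
   a 60 b mid -2.02 -1.9 370
 pin 214 [ 655.5 -244.7   51.9]
 pin 217 [ 600.8 -256.4   52. ]
scene3 top 4096 [ 612.8 -180.3] [ 79.6 126.5] 12.45 38.9
 groove 1059 (np.float32(612.8572), np.float32(-180.0209)) -77.93917 28.7
   a -30 b mid -0.97 -0.55 214
   a 0 b mid -0.86 -1.04 255
   a 30 b mid -0.89 -1.55 218
   a 60 b mid -1.56 -2.05 197
side1 top 2117 [ 614.  -193.7] [ 82.8 152.4] 12.29 39.1
 groove 558 (np.float32(620.304), np.float32(-197.84975)) -77.52415 28.7
   a -60 b mid -2.1 -3.98 113
   a -30 b mid -3.62 -4.52 97
   a 0 b mid -3.72 -5.5 93
   a 30 b mid -3.9 -4.88 78
   a 60 b mid -3.33 -4.7 76
 pin 40 [ 653.7 -246.7   51.1]
 pin 44 [ 599.5 -259.2   51.4]
```

View pics/wrist3.png

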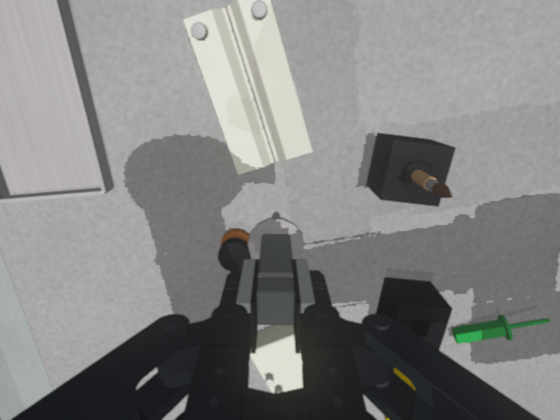

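The wrist view shows the mould groove running from pins at (199,31) and (259,9) to the far end at (275,165), with the stylus hanging straight. The groove centre is (615.4, -192.3) with its axis at 102.45°, so the start is (628.8, -252.8) and the end about (602, -132).

apply_moves(
  plan=[
    {"delta_pos": [0.06,-0.018,0],"rotation": [0,0,0]},
    {"delta_pos": [0.2,-0.059,0],"rotation": [0,0,0]},
    {"delta_pos": [0.36,-0.106,0],"rotation": [0,0,0]},
    {"delta_pos": [0.5,-0.147,0],"rotation": [0,0,0]},
    {"delta_pos": [0.5614,-0.1648,0],"rotation": [0,0,0]},
    {"delta_pos": [0.5614,-0.1648,0.02],"rotation": [0,0,0]},
    {"delta_pos": [0.5614,-0.1648,0.1],"rotation": [0,0,0]},
    {"delta_pos": [0.5614,-0.1648,0.2],"rotation": [0,0,0]},
    {"delta_pos": [0.5614,-0.1648,0.3],"rotation": [0,0,0]},
    {"delta_pos": [0.5614,-0.1648,0.37],"rotation": [0,0,0]},
    {"delta_pos": [0.5614,-0.1648,0.4],"rotation": [0,0,0]},
    {"delta_pos": [0.5614,-0.1648,0.4],"rotation": [0,0,0]},
    {"delta_pos": [0.5614,-0.1648,0.4],"rotation": [0,0,0]},
    {"delta_pos": [0.5614,-0.1648,0.4],"rotation": [0,0,0]},
  ],
)

```text
clock: 7.45
ee_pos: [629.2, -252.8, 123.8]
orientation: [[-0.087, -0.996, 0.002], [-0.996, 0.087, -0.0], [0.0, -0.002, -1.0]]
force: [-0.7, -0.2, -0.9]
gripper_width: 0.177
grip_force: 58.7
```

```bash
python3 - <<'E'
from h import *
for i in range(2):
    c=grab("side","side4"); s=state();print(s['ee_pos'],s['orientation'][:,2].round(4),s['force'])
X=cloud(c);p=s['ee_pos']
m=(np.hypot(X[...,0]-p[0],X[...,1]-p[1])<12)&(X[...,2]>54)&(X[...,2]<105)
for a in(56,70,84): 
    k=m&(abs(X[...,2]-a-5)<6)
    print(a,k.sum(),np.median(X[k],0).round(1), X[k][:,2].min().round(1) if k.any() else '')
im=cv2.imread('pics/side4.png');v,u=np.argwhere(m).mean(0).astype(int) if m.any() else (300,410)
cv2.imwrite('pics/s4.png',cv2.resize(im[v-70:v+70,u-90:u+90],None,fx=4,fy=4,interpolation=cv2.INTER_CUBIC))
E
```

```text
[ 629.08521456 -252.86642598  123.60376655] [ 1.2e-03 -3.0e-04 -1.0e+00] [ 0.51554813 -0.12350348 -1.41885045]
[ 629.00905217 -252.87585982  123.44046106] [ 1.e-03 -2.e-04 -1.e+00] [-0.02031982  0.90325945 -0.77216388]
56 13 [ 626.7 -255.3   63.9] 57.7
70 25 [ 626.2 -255.4   75.5] 69.4
84 25 [ 626.7 -255.    89.5] 83.7
```

View pics/s4.png

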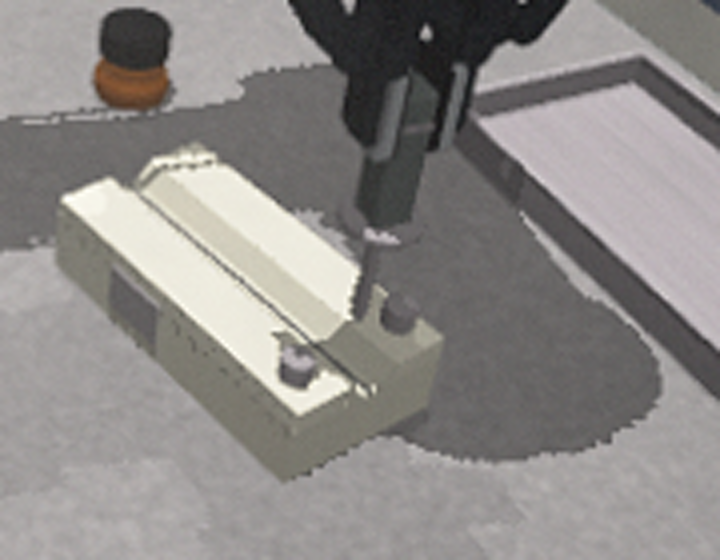

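The side crop shows the tip at (357,315), above the groove between the two pins. I'll descend gently and check forces.

apply_moves(
  plan=[
    {"delta_pos": [0,0,0.02],"rotation": [0,0,0]},
    {"delta_pos": [0,0,0.045],"rotation": [0,0,0]},
    {"delta_pos": [0,0,0.07],"rotation": [0,0,0]},
    {"delta_pos": [0,0,0.09],"rotation": [0,0,0]},
    {"delta_pos": [0,0,0.1],"rotation": [0,0,0]},
    {"delta_pos": [0,0,0.1],"rotation": [0,0,0]},
    {"delta_pos": [0,0,0.1],"rotation": [0,0,0]},
    {"delta_pos": [0,0,0.1],"rotation": [0,0,0]},
  ],
)

```text
clock: 8.55
ee_pos: [628.9, -252.8, 98.2]
orientation: [[-0.087, -0.996, 0.0], [-0.996, 0.087, -0.0], [0.0, -0.0, -1.0]]
force: [-0.0, -0.3, -0.8]
gripper_width: 0.176
grip_force: 58.7
```

apply_moves(
  plan=[
    {"delta_pos": [0,0,0.004],"rotation": [0,0,0]},
    {"delta_pos": [0,0,0.006],"rotation": [0,0,0]},
    {"delta_pos": [0,0,0.008],"rotation": [0,0,0]},
    {"delta_pos": [0,0,0.008],"rotation": [0,0,0]},
    {"delta_pos": [0,0,0.008],"rotation": [0,0,0]},
  ],
)

```text
clock: 9.18
ee_pos: [628.8, -252.8, 95.9]
orientation: [[-0.087, -0.996, -0.0], [-0.996, 0.087, -0.0], [0.0, 0.0, -1.0]]
force: [-0.2, 0.2, -0.2]
gripper_width: 0.173
grip_force: 58.7
```

apply_moves(
  plan=[
    {"delta_pos": [0,0,0.002],"rotation": [0,0,0]},
    {"delta_pos": [0,0,0.003],"rotation": [0,0,0]},
    {"delta_pos": [0,0,0.003],"rotation": [0,0,0]},
  ],
)

```text
clock: 9.55
ee_pos: [628.8, -252.8, 95.3]
orientation: [[-0.087, -0.996, 0.0], [-0.996, 0.087, -0.0], [0.0, -0.0, -1.0]]
force: [0.1, -0.0, 0.1]
gripper_width: 0.174
grip_force: 58.7
```

apply_moves(
  plan=[
    {"delta_pos": [0,0,0.002],"rotation": [0,0,0]},
    {"delta_pos": [0,0,0.003],"rotation": [0,0,0]},
    {"delta_pos": [0,0,0.003],"rotation": [0,0,0]},
  ],
)

```text
clock: 9.93
ee_pos: [629.0, -252.9, 95.0]
orientation: [[-0.087, -0.996, 0.001], [-0.996, 0.087, -0.0], [0.0, -0.001, -1.0]]
force: [-1.0, 1.0, 2.6]
gripper_width: 0.172
grip_force: 59.2
```

Contact with the floor is light (about 3 N), and there is almost no side force. I'll ease up 0.4 mm and draw at 30 mm/s.

apply_moves(
  plan=[
    {"delta_pos": [-0.0143,0.0045,-0.0016],"rotation": [0,0,0]},
    {"delta_pos": [-0.0287,0.009,-0.0016],"rotation": [0,0,0]},
    {"delta_pos": [-0.043,0.0135,-0.0016],"rotation": [0,0,0]},
    {"delta_pos": [-0.0574,0.018,-0.0016],"rotation": [0,0,0]},
    {"delta_pos": [-0.0717,0.0225,-0.0016],"rotation": [0,0,0]},
    {"delta_pos": [-0.086,0.027,-0.0016],"rotation": [0,0,0]},
    {"delta_pos": [-0.1004,0.0315,-0.0016],"rotation": [0,0,0]},
    {"delta_pos": [-0.1147,0.036,-0.0016],"rotation": [0,0,0]},
    {"delta_pos": [-0.1291,0.0406,-0.0016],"rotation": [0,0,0]},
    {"delta_pos": [-0.1434,0.0451,-0.0016],"rotation": [0,0,0]},
    {"delta_pos": [-0.1577,0.0496,-0.0016],"rotation": [0,0,0]},
  ],
)

```text
clock: 11.3
ee_pos: [619.9, -212.3, 94.9]
orientation: [[-0.087, -0.996, 0.0], [-0.996, 0.087, -0.0], [0.0, -0.0, -1.0]]
force: [0.3, -3.5, 4.2]
gripper_width: 0.175
grip_force: 59.3
```

apply_moves(
  plan=[
    {"delta_pos": [-0.0143,0.0045,-0.0006],"rotation": [0,0,0]},
    {"delta_pos": [-0.0287,0.009,-0.0006],"rotation": [0,0,0]},
    {"delta_pos": [-0.043,0.0135,-0.0006],"rotation": [0,0,0]},
    {"delta_pos": [-0.0574,0.018,-0.0006],"rotation": [0,0,0]},
    {"delta_pos": [-0.0717,0.0225,-0.0006],"rotation": [0,0,0]},
    {"delta_pos": [-0.086,0.027,-0.0006],"rotation": [0,0,0]},
    {"delta_pos": [-0.1004,0.0315,-0.0006],"rotation": [0,0,0]},
    {"delta_pos": [-0.1147,0.036,-0.0006],"rotation": [0,0,0]},
    {"delta_pos": [-0.1291,0.0406,-0.0006],"rotation": [0,0,0]},
    {"delta_pos": [-0.1434,0.0451,-0.0006],"rotation": [0,0,0]},
    {"delta_pos": [-0.1577,0.0496,-0.0006],"rotation": [0,0,0]},
  ],
)

```text
clock: 12.68
ee_pos: [610.9, -171.8, 94.9]
orientation: [[-0.087, -0.996, -0.0], [-0.996, 0.087, 0.0], [-0.0, 0.0, -1.0]]
force: [1.0, -2.8, 3.7]
gripper_width: 0.172
grip_force: 59.2
```

apply_moves(
  plan=[
    {"delta_pos": [-0.0143,0.0045,0],"rotation": [0,0,0]},
    {"delta_pos": [-0.0287,0.009,0],"rotation": [0,0,0]},
    {"delta_pos": [-0.043,0.0135,0],"rotation": [0,0,0]},
    {"delta_pos": [-0.0574,0.018,0],"rotation": [0,0,0]},
    {"delta_pos": [-0.0717,0.0225,0],"rotation": [0,0,0]},
    {"delta_pos": [-0.086,0.027,0],"rotation": [0,0,0]},
    {"delta_pos": [-0.1004,0.0315,0],"rotation": [0,0,0]},
    {"delta_pos": [-0.1147,0.036,0],"rotation": [0,0,0]},
    {"delta_pos": [-0.1291,0.0406,0],"rotation": [0,0,0]},
    {"delta_pos": [-0.1434,0.0451,0],"rotation": [0,0,0]},
    {"delta_pos": [-0.1577,0.0496,0],"rotation": [0,0,0]},
    {"delta_pos": [-0.1577,0.0496,0],"rotation": [0,0,0]},
    {"delta_pos": [-0.1577,0.0496,0],"rotation": [0,0,0]},
  ],
)

```text
clock: 14.3
ee_pos: [601.8, -131.1, 94.8]
orientation: [[-0.087, -0.996, -0.0], [-0.996, 0.087, 0.001], [-0.001, 0.0, -1.0]]
force: [-0.0, -0.1, 3.4]
gripper_width: 0.174
grip_force: 59.4
```

The trace is complete to x≈+62. I'll lift clear, then carry back over the stand.

apply_moves(
  plan=[
    {"delta_pos": [0,0,-0.02],"rotation": [0,0,0]},
    {"delta_pos": [0,0,-0.07],"rotation": [0,0,0]},
    {"delta_pos": [0,0,-0.15],"rotation": [0,0,0]},
    {"delta_pos": [0,0,-0.25],"rotation": [0,0,0]},
    {"delta_pos": [0,0,-0.35],"rotation": [0,0,0]},
    {"delta_pos": [0,0,-0.45],"rotation": [0,0,0]},
    {"delta_pos": [0,0,-0.5],"rotation": [0,0,0]},
    {"delta_pos": [-0.06,0.05,-0.512],"rotation": [0,0,0]},
    {"delta_pos": [-0.17,0.145,-0.512],"rotation": [0,0,0]},
    {"delta_pos": [-0.31,0.264,-0.512],"rotation": [0,0,0]},
    {"delta_pos": [-0.45,0.383,-0.512],"rotation": [0,0,0]},
    {"delta_pos": [-0.59,0.502,-0.512],"rotation": [0,0,0]},
    {"delta_pos": [-0.7,0.595,-0.512],"rotation": [0,0,0]},
    {"delta_pos": [-0.77,0.655,-0.512],"rotation": [0,0,0]},
    {"delta_pos": [-0.795,0.676,-0.512],"rotation": [0,0,0]},
    {"delta_pos": [-0.795,0.676,-0.512],"rotation": [0,0,0]},
    {"delta_pos": [-0.795,0.676,-0.512],"rotation": [0,0,0]},
    {"delta_pos": [-0.795,0.676,-0.512],"rotation": [0,0,0]},
  ],
)

```text
clock: 16.55
ee_pos: [451.3, 80.5, 222.7]
orientation: [[-0.088, -0.996, -0.0], [-0.996, 0.088, -0.0], [0.0, 0.0, -1.0]]
force: [-0.8, -0.8, -0.7]
gripper_width: 0.172
grip_force: 58.7
```

```bash
python3 - <<'E'
from h import *
s=state();print(s['clock'],s['ee_pos'],s['force'],s['grip_force'])
for n in("side","scene","wrist"):
    c=grab(n,n+"5");X=cloud(c);im=c['im']
    for a,b in((148,158),(160,175),(175,195)):
        m=(np.hypot(X[...,0]-451,X[...,1]-81)<12)&(X[...,2]>a)&(X[...,2]<b)
        if m.sum(): print(n,a,m.sum(),np.median(X[m],0).round(1),X[m][:,2].min().round(1))
    m=(np.hypot(X[...,0]-450.5,X[...,1]-81)<46)&(X[...,2]>55.5)&(X[...,2]<60)
    r=cv2.minAreaRect(X[m][:,:2].astype(np.float32)); print(n,m.sum(),np.round(r[0],1),np.round(r[1],1),round(r[2],1))
E
```

```text
16.55 [451.27130402  80.53908964 222.68342888] [-0.75198447 -0.80015558 -0.72328036] 58.662965297698975
side 148 1 [450.7  78.2 157.4] 157.4
side 160 19 [450.8  77.  167.1] 160.2
side 175 29 [450.   77.7 183.6] 175.2
side 373 [450.4  79.3] [63.7 60. ] 79.3
scene 148 1 [451.5  80.5 157.6] 157.6
scene 160 26 [452.2  79.4 167.3] 160.2
scene 175 39 [452.3  79.4 185.4] 175.0
scene 863 [450.4  82.7] [61.8 61.6] 78.8
wrist 148 1 [451.5  79.7 157.6] 157.6
wrist 160 42 [450.7  78.5 166.9] 160.3
wrist 3222 [450.5  81.5] [60.4 60.2] 79.0
```

apply_moves(
  plan=[
    {"delta_pos": [0,0,0.04],"rotation": [0,0,0]},
    {"delta_pos": [0,0,0.12],"rotation": [0,0,0]},
    {"delta_pos": [0,0,0.22],"rotation": [0,0,0]},
    {"delta_pos": [0,0,0.3],"rotation": [0,0,0]},
    {"delta_pos": [0,0,0.36],"rotation": [0,0,0]},
    {"delta_pos": [0,0,0.4],"rotation": [0,0,0]},
    {"delta_pos": [0,0,0.44],"rotation": [0,0,0]},
    {"delta_pos": [0,0,0.48],"rotation": [0,0,0]},
    {"delta_pos": [0,0,0.52],"rotation": [0,0,0]},
    {"delta_pos": [0,0,0.55],"rotation": [0,0,0]},
    {"delta_pos": [0,0,0.58],"rotation": [0,0,0]},
    {"delta_pos": [0,0,0.592],"rotation": [0,0,0]},
    {"delta_pos": [0,0,0.592],"rotation": [0,0,0]},
    {"delta_pos": [0,0,0.592],"rotation": [0,0,0]},
  ],
)

```text
clock: 18.45
ee_pos: [451.3, 81.1, 75.2]
orientation: [[-0.087, -0.996, 0.001], [-0.996, 0.087, 0.0], [-0.0, -0.001, -1.0]]
force: [-0.4, -0.6, -0.0]
gripper_width: 0.168
grip_force: 58.7
```

apply_moves(
  plan=[
    {"delta_pos": [0,0,0.003],"rotation": [0,0,0]},
    {"delta_pos": [0,0,0.005],"rotation": [0,0,0]},
    {"delta_pos": [0,0,0.007],"rotation": [0,0,0]},
    {"delta_pos": [0,0,0.008],"rotation": [0,0,0]},
    {"delta_pos": [0,0,0.008],"rotation": [0,0,0]},
  ],
)

```text
clock: 19.08
ee_pos: [451.1, 81.1, 73.6]
orientation: [[-0.087, -0.996, 0.001], [-0.996, 0.087, 0.0], [-0.0, -0.001, -1.0]]
force: [-2.7, 0.2, 6.0]
gripper_width: 0.171
grip_force: 59.6
```

It's seated at the original height with light contact, so I'll release and retreat.

apply_moves(
  plan=[
    {"delta_pos": [0,0,0],"rotation": [0,0,0]},
    {"delta_pos": [0,0,0],"rotation": [0,0,0]},
    {"delta_pos": [0,0,0],"rotation": [0,0,0]},
    {"delta_pos": [0,0,0],"rotation": [0,0,0]},
    {"delta_pos": [0,0,0],"rotation": [0,0,0]},
    {"delta_pos": [0,0,0],"rotation": [0,0,0]},
  ],
  gripper=-0.2,
)

```text
clock: 19.82
ee_pos: [451.0, 81.0, 72.9]
orientation: [[-0.087, -0.996, -0.0], [-0.996, 0.087, -0.0], [0.0, 0.0, -1.0]]
force: [0.4, 0.1, 0.4]
gripper_width: 0.599
grip_force: 0.0
```

apply_moves(
  plan=[
    {"delta_pos": [0,0,-0.03],"rotation": [0,0,0]},
    {"delta_pos": [0,0,-0.1],"rotation": [0,0,0]},
    {"delta_pos": [0,0,-0.2],"rotation": [0,0,0]},
    {"delta_pos": [0,0,-0.32],"rotation": [0,0,0]},
    {"delta_pos": [0,0,-0.45],"rotation": [0,0,0]},
    {"delta_pos": [0,0,-0.56],"rotation": [0,0,0]},
    {"delta_pos": [0,0,-0.6],"rotation": [0,0,0]},
    {"delta_pos": [0,0,-0.6],"rotation": [0,0,0]},
    {"delta_pos": [0,0,-0.6],"rotation": [0,0,0]},
    {"delta_pos": [0,0,-0.6],"rotation": [0,0,0]},
  ],
)

```text
clock: 21.08
ee_pos: [450.5, 80.8, 221.9]
orientation: [[-0.087, -0.996, -0.002], [-0.996, 0.087, -0.001], [0.001, 0.002, -1.0]]
force: [-0.0, 0.6, 0.7]
gripper_width: 0.598
grip_force: 0.0
```

```bash
python3 - <<'E'
from h import *
s=state();print(s['clock'],s['ee_pos'],s['force'],s['gripper_width'])
for n in("side","scene","wrist"):
    c=grab(n,n+"6");X=cloud(c)
    for a,b in((60.2,65),(75,116),(118,127)):
        m=(np.hypot(X[...,0]-451,X[...,1]-81)<25)&(X[...,2]>a)&(X[...,2]<b)
        if m.sum(): print(n,a,m.sum(),np.median(X[m],0).round(1),X[m][:,2].max().round(1))
im=cv2.imread('pics/side6.png')[80:340,150:480];cv2.imwrite('pics/s6.png',cv2.resize(im,None,fx=2,fy=2))
E
```

```text
21.075 [450.54782658  80.81287523 221.92762877] [-0.04890561  0.57168565  0.73286604] 0.5979756154016989
side 60.2 55 [449.4  72.6  61.1] 64.9
side 75 146 [449.3  72.5  96.3] 116.0
side 118 37 [449.6  77.3 120.1] 122.5
scene 60.2 106 [455.7  74.7  61.8] 65.0
scene 75 205 [454.7  75.1  95.5] 115.5
scene 118 77 [451.7  80.  121.2] 123.6
wrist 60.2 397 [450.3  74.8  61.9] 64.6
wrist 75 217 [450.4  73.5  98.1] 115.5
wrist 118 374 [450.6  80.5 121.6] 123.4
```

View pics/s6.png

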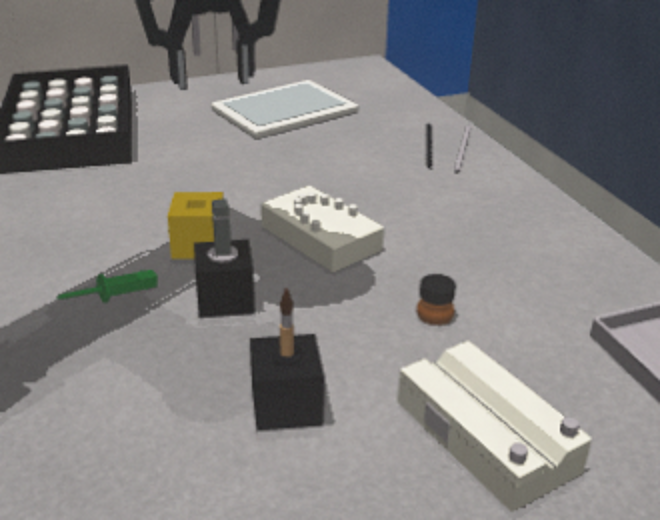

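The view shows the stylus upright and home in its stand at (222,230), with the handle top at z=121.6 as before. Everything else is undisturbed.

```bash
python3 -c "
from rig import *
print(hand_in())"
```

```text
the job is handed in; nothing more can be done
None
```

The job is handed in at about 21 s: the stylus was drawn along the whole groove, tip on the floor from the pinned end to the other, then put back upright and fully home in its stand and released; nothing else was touched.

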